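Clip the pastry roller into the counter display

ROBOT

A 6-joint arm with a two-finger parallel gripper is mounted at the origin on the work surface. World frame = base frame: x ahead of the robot, y to its left, z up, the work surface at z = 0. Lengths are in m, angles in rad, forces in N, time in s.
With the tool pointing down it reaches from about 0.25 to 0.775 m from the base axis. Payload 4 kg.
Tool frame: the origin (TCP) lies between the finger pads; the fingertips stand manip.nose_length ahead of it and the grasp point (between the pads) lies 8 mm behind it (manip.nose_length is the distance from the TCP to the fingertips, in m); z points along the fingers, y is the line along which they close (so a half turn about z gives the same grasp; the last joint's range is limited). The gripper opens to 94 mm and grips with 3 to 60 N. Pads are 16 mm wide; open, the fingers measure 119 mm over their backs; the gripper's body (75 mm by 177 mm) begins 78 mm behind the grasp point.
Start: joints at [-1.338, 0.087, 1.371, -0, 1.684, -0.103], TCP at [0.181, -0.519, 0.217] pointing down, gripper open.
Joint ranges: [-3.1, 3.1], [-0.76, 2.03], [0.27, 2.55], [-1.08, 4.22], [0.17, 2.65], [-2.57, 2.57]. Speed limits (rad/s): [2.79, 2.79, 3.14, 3.14, 3.14, 3.14].

INTERFACE

Orientations are given as a unit quaternion [w, x, y, z].
In Python, from station import manip gives the robot as it stands. The module is installed in compiled form; this text tells all that it offers.
- The arm moves only by the tool send_rows, never from a script. Its argument "rows" is one flat list of numbers, 4 for each row, row after row: the shift along the tool's x, y, z in units of 10 cm (1.0 is 10 cm), then the turn about the tool's z in units of 90 degrees (1.0 is 90 degrees). A call has 1 to 20 rows; each row is the pose to reach, as a shift and turn from the pose commanded when the call began, along the tool's axes at that moment; what a row does not reach only later rows make up. A row lasts 1/8 s, in which the tool goes at most 62.5 mm and 10.7 degrees, less where a joint would pass 70% of its speed; a pose out of reach is approached as far as the arm can. A call with a number of a shift or a turn outside -1 to 1 is refused whole. A call with a gripper value outside its range is refused whole. "fingers" is the gripper command: -1 is shut, 1 is fully open, values between are in proportion, set as the call begins (left out, the last holds). The fingers move at their own pace and stop on an object; "newtons" is the grip in N (left out, the last holds). Time passes only in rows, so rows that repeat a pose let the fingers close. It gives the time, the measured TCP pose, the force, the opening and the grip force at its end, in the units of the state.
- manip.state(): the state, without advancing time (a new reading comes with each control period).
- manip.get_image(name): name is "scene" or "top" or "wrist"; returns a dict with "pixels" (420x560x3 uint8, blue, green, red), "K" (3x3 intrinsics, pixels), "k1" (the pictures are not rectified: a ray, as slopes to the right and down, at radius r is drawn at 1 + k1 r^2 times it, then the intrinsics apply), "extrinsics" (4x4, takes a point from camera to world coordinates); the wrist camera has in their place "T_tool_cam" (4x4, takes a point from camera to tool coordinates, whose origin is the TCP and whose axes are the flange's). Camera axes: x right, y down, z forward; pixel columns grow to the right and rows downward; lengths in m; the calibration is good to about 2 mm. A picture is of the moment at which its call begins: read the wrist's pose just before it. There is no depth.
- manip.hand_in(): hands the job in; it is judged then, once.
Trained networks look in a picture, given as the dict that the camera call returned (one of the last four; its "shot" number tells which), for a name from the list of things; names that differ only in an ending like _2 or _b are one class to them, and where a whole thing is asked for, a point or a joint stands for the part that bears it (a point fixed in the world has none). Each returns a list of dicts, best first, with "confidence" (0 to 1); they miss things now and then, are a little off and sometimes report something else, mostly with a low value. They report only what shows in the picture. A call takes as long as a camera call.
- manip.look_for(label, picture): "box" ([left, top, width, height] in pixels, round what is visible of it).
- manip.trace(label, picture): "pixels" (420x560 bool, what is visible of it) and "box" ([left, top, width, height] in pixels, round what is visible of it).
The state is a dict: "time_s": time; "joint_positions": joint angles; "dq": joint speeds; "effort": joint torques, N m; "tool_pos": TCP position; "ee_rot": TCP orientation; "wrist_force": force on the tool from outside, world axes, zero at the start; "moment": the same for the moment, N m; "gripper_width": finger opening in m; "finger_force": force on a finger pad.
Only numpy, scipy, OpenCV 4.12 (cv2) and the standard library are available. Lean on these libraries where they do the work, as an engineer would, in place of code of your own. Each camera call takes 0.05 s, during which the arm holds its last target. There are 200 camera calls.

TASK

Take the longer of the two metal pastry rollers from its cradle and snap it into the spring clips of the sloped counter display, so that it lies fully home in the two grooved rests with both clips closed over its ends, then let go. Press it in gently, without forcing it, and leave the short roller, the mill, the flask and the mortar where they are.

Things in the scene. Friction and masses are not known exactly. Their poses are not given: they have to be found in the camera images.
- roller_mid (a point): Centre of the longer plain aluminium roller, the one to clip in: a round bar 30 mm in diameter, 140 mm long, 200 to 330 g; x axis along its length. Each end is a cone: 30 mm diameter at 65 mm from the centre, 10 mm at the end, 70 mm from the centre. It starts level in a cradle, its axis 30 mm above the counter.
- cradle_a: Dark wooden fixed cradle under the long roller, origin on the counter under its middle, x along the roller. Base 110 x 50 x 8 mm with two V rests at x = 34 to 46 mm either side, 26 mm tall at most; between them fingers have room beside the roller down to 10 mm above the counter. A twin cradle holds the short roller; the two may be in either place.
- short_roller_mid (a point): Centre of the short aluminium roller, same metal and 30 mm diameter but 106 mm long, x axis along its length, level in a cradle like the other's. Too short for the clips; to be left alone.
- board: Sloping board of the fixed display, 240 (up the slope) x 250 mm. Origin on its face, midway between the clips; x up the slope, away from the robot; y from clip to clip, to the robot's left; z square out of the face, 35 degrees from vertical, leaning towards the robot. The roller belongs with its axis along y, centre at x = 0, y = 0; press it in along -z.
- ledge (a point): Middle of the top of a thick wooden ledge across the board, at board x = 69 to 103 mm, standing 55 mm off the face along the board's z. It bars a vertical gripper, so come in along the board's -z, tilted 35 degrees. Along the board's lower edge (x = -116 mm) runs a 14 mm lip.
- rest_left (a point): Point on the board's face under the left V rest (y = +48 mm). A steel bracket, a bar 18 mm wide, 3 mm thick and 164 mm long along y, carries both rests (45 degree V, 10 mm wide, 32 mm across). Its stiff stems are set anew each time: its underside is 4 to 12 mm off the face, not measured. Home is the roller's axis 24 mm above the underside, so 28 to 36 mm off the face: feel for it.
- rest_right (a point): The same under the right V rest (y = -48 mm). Pressing: the roller's chamfers first touch the clips about 23 mm above home; spreading both takes some 6 to 11 N in all, the force falls as they snap over the ends within the last 4 mm, then the rests stop the roller hard. A push of more than 40 N does damage.
- clip_left (a joint): Spring clip at the bracket's +y end: steel leaf 16 mm wide, 47 mm tall, 75 mm from the middle, turning about a pin under the roller's end; a rounded inward nib, 8 mm thick, 34.6 mm above the bracket's underside, and a tip flared outward. 0 = relaxed, 134 mm between the nibs; grows as it is spread: 0.1 rad round the roller's full length, below 0.05 closed over the seated roller.
- clip_right (a joint): The same clip, mirrored, at the -y end; same meaning.
- mill_mid (a point): Half-way up a turned dark wooden pepper mill, 52 mm diameter, 158 mm tall, standing loose; leave it alone.
- flask_mid (a point): Half-way up a dark steel drinking flask, 66 mm diameter, 220 mm tall, standing loose; leave it alone.
- mortar_mid (a point): Half-way up a marble mortar bowl, 110 mm across, 65 mm high, standing loose; leave it alone.

How it is judged:
At the end, for the whole second after the job is handed in: The long roller lies at rest in both grooved rests: its axis along the board's y within 0.05 rad, its centre within 4 mm of the board's x = 0 and 5 mm of y = 0, 25 to 39 mm above the face (home is 28 to 36 mm by the bracket's setting), both clips closed over its ends (below 0.06 rad), released (z of roller_mid in the frame of board between 0.025 and 0.039 m and x of roller_mid in the frame of board between -0.004 and 0.004 m and y of roller_mid in the frame of board between -0.005 and 0.005 m and angle between the x axis of roller_mid and the y axis of board, either way round below 0.05 rad and value of joint each of clip_left, clip_right below 0.06 rad and linear speed of roller below 0.02 m/s); the robot touches nothing.
It fails at once if the display is pressed with more than 70 N of contact force through the roller (some 50 N of push) (contact force between roller and board above 70 N).
It fails at once if the short roller is moved more than 20 mm (distance of short_roller_mid from where it was at the start of the episode above 0.02 m).
It fails at once if the mill is moved more than 30 mm or tipped (distance of mill_mid from where it was at the start of the episode above 0.03 m).
It fails at once if the flask is moved more than 30 mm or tipped (distance of flask_mid from where it was at the start of the episode above 0.03 m).
It fails at once if the mortar is moved more than 30 mm or tipped (distance of mortar_mid from where it was at the start of the episode above 0.03 m).
It also fails if it takes over 45 s, if anything falls off the work surface, if the arm or the gripper's body presses on something with over 40 N, if the wrist force passes 120 N, or if a joint passes its speed limit or range.

## Working session

There is one attempt and no reset: what is moved stays moved. The work goes in short steps, Python scripts to look and compute and a tool call to move; the robot and the scene stay as the last step left them, time stands still between calls to the robot, and variables do not carry over. Pictures are saved under pics/ and viewed, at most 10 in all, crops included, and the job is handed in when it is done.

Besides the shell and the picture viewer there is one more tool, called after "Call:" as a command line: name --argument value ..., lists and objects as JSON in quotes. send_rows: Moves the arm, as the interface text tells. Shifts and turns lie within -1 to 1; 1 stands for 10 cm of shift or 90 degrees of turn. Its arguments: {"type":"object","properties":{"rows":{"type":"array","items":{"type":"number","minimum":-1,"maximum":1}},"fingers":{"type":"number"},"newtons":{"type":"number"}},"required":["rows"]}

```bash
mkdir -p pics
cat > h.py <<'E'
from station import manip
import numpy as np, cv2
from scipy.spatial.transform import Rotation as R
def shot(n,f=None):
    s=manip.state(); p=manip.get_image(n); p['s']=s
    if n=='wrist':
        T=np.eye(4); T[:3,:3]=R.from_quat(s['ee_rot'],scalar_first=True).as_matrix(); T[:3,3]=s['tool_pos']
        p['extrinsics']=T@p['T_tool_cam']
    if f: cv2.imwrite('pics/'+f,p['pixels'])
    return p
def dist(p): return np.array([p['k1'],0,0,0,0.])
def ray(p,uv):
    # fixed-point undistort: drawn = ray*(1+k1 r^2)
    n=cv2.undistortPointsIter(np.array([[uv]],float),np.array(p['K']),dist(p),None,None,(3,100,1e-12))[0,0]
    E=np.array(p['extrinsics']); d=E[:3,:3]@np.array([n[0],n[1],1]); return E[:3,3],d/np.linalg.norm(d)
def onz(p,uv,z):
    o,d=ray(p,uv); return o+d*(z-o[2])/d[2]
def proj(p,X):
    E=np.linalg.inv(np.array(p['extrinsics'])); c=(E[:3,:3]@np.atleast_2d(X).T).T+E[:3,3]
    return cv2.projectPoints(c,np.zeros(3),np.zeros(3),np.array(p['K']),dist(p))[0][:,0]
E
python3 - <<'E'
from h import *
s=manip.state(); print(s, manip.nose_length)
for n in ['scene','top']:
    p=shot(n,n+'0.png'); print(n,np.round(p['extrinsics'],3).tolist(),np.round(p['K'],1).tolist(),p['k1'])
    for l in ['roller_mid','cradle_a','short_roller_mid','board','clip_left','clip_right','mill_mid','flask_mid','mortar_mid','rest_left','ledge']:
        try: print(l,[(np.round(d['box']).astype(int).tolist(),round(d['confidence'],2)) for d in manip.look_for(l,p)][:3])
        except Exception as e: print(l,e)
a=cv2.imread('pics/scene0.png');b=cv2.imread('pics/top0.png')
E
```

```text
{'time_s': 0.0, 'joint_positions': array([-1.33808346e+00,  8.79094827e-02,  1.37223625e+00, -4.89037967e-06,
        1.68359502e+00, -1.03116383e-01]), 'dq': array([ 0.00151224,  0.0010661 , -0.00131075,  0.00187065, -0.00103874,
       -0.00012506]), 'effort': array([-8.39736167e-04, -3.40187466e+01, -3.02423036e+01,  7.17013003e-02,
        3.31327273e-02, -1.77503907e-04]), 'tool_pos': array([ 0.181118  , -0.51876889,  0.21533817]), 'ee_rot': array([-1.07163428e-03,  9.85934909e-01,  1.67126303e-01, -7.19724247e-05]), 'wrist_force': array([-0.23697896, -0.05707413, -0.23614293]), 'moment': array([ 0.04084418, -0.02952706,  0.02521156]), 'finger_force': 0.0, 'gripper_width': 0.09384067249929649} 0.011
scene [[-0.838, 0.4, -0.371, 1.138], [0.546, 0.608, -0.576, 0.896], [-0.005, -0.686, -0.728, 1.278], [0.0, 0.0, 0.0, 1.0]] [[528.3, 0.0, 286.9], [0.0, 528.3, 211.7], [0.0, 0.0, 1.0]] -0.08561994187680963
roller_mid [([238, 155, 31, 18], 0.58)]
cradle_a []
short_roller_mid [([258, 194, 32, 18], 0.79), ([253, 231, 110, 73], 0.55)]
board [([249, 230, 112, 74], 0.58)]
clip_left []
clip_r
[... 193 characters left out ...]
 0.95)]
top [[0.009, -0.999, 0.04, 0.489], [-1.0, -0.01, -0.019, -0.003], [0.019, -0.04, -0.999, 1.067], [0.0, 0.0, 0.0, 1.0]] [[401.9, 0.0, 275.6], [0.0, 401.9, 212.7], [0.0, 0.0, 1.0]] 0.02568390327012465
roller_mid [([400, 216, 9, 53], 0.97), ([388, 217, 12, 45], 0.74)]
cradle_a [([392, 218, 6, 44], 0.65)]
short_roller_mid [([319, 203, 12, 42], 0.96)]
board [([130, 125, 127, 115], 0.73), ([108, 268, 47, 45], 0.18)]
clip_left [([161, 192, 11, 14], 0.53), ([129, 124, 132, 116], 0.31)]
clip_right []
mill_mid [([130, 123, 131, 114], 0.66)]
flask_mid [([355, 114, 44, 40], 0.6)]
mortar_mid [([104, 269, 51, 47], 0.89)]
rest_left [([130, 126, 126, 114], 0.94)]
ledge [([131, 123, 127, 114], 0.68)]
```

View pics/scene0.png

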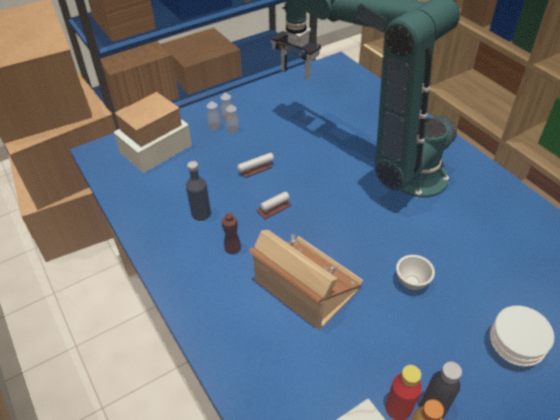

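View pics/top0.png

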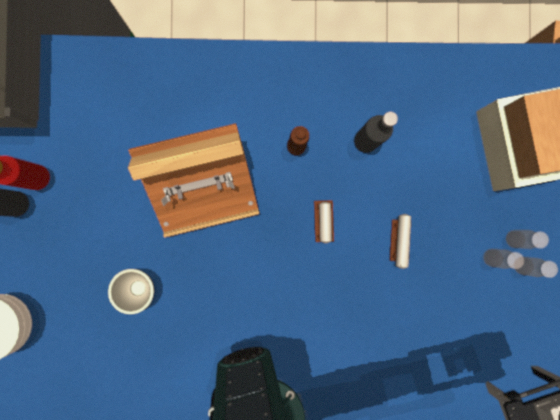

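```bash
cat >> h.py <<'E'
def rod(p,lab,z=0.03):
    for d in manip.trace(lab,p)[:2]:
        ys,xs=np.nonzero(d['pixels'])
        if len(xs)<20: continue
        W=np.array([onz(p,(x,y),z)[:2] for x,y in zip(xs,ys)]) if len(xs)<3000 else np.array([onz(p,(x,y),z)[:2] for x,y in zip(xs[::7],ys[::7])])
        c,(w,h),a=cv2.minAreaRect(W.astype(np.float32)*1000)
        ev,V=np.linalg.eigh(np.cov(W.T)); v=V[:,1]
        print(lab,round(d['confidence'],2),'rectc',np.round(c,1),'size',round(w),round(h),'mean',np.round(W.mean(0)*1000,1),'ang',round(np.degrees(np.arctan2(v[1],v[0]))%180,1))
E
python3 - <<'E'
from h import *
p=shot('top'); rod(p,'roller_mid'); rod(p,'short_roller_mid'); rod(p,'mill_mid',.1); rod(p,'flask_mid',.1)
print(onz(p,(197,184),.1),onz(p,(166,190),.13),onz(p,(230,181),.13))
for q in [(130,150),(240,125),(163,236),(258,213)]: print(q,onz(p,q,.08))
p=shot('scene'); rod(p,'roller_mid'); rod(p,'short_roller_mid')
w=shot('wrist'); print(np.round(w['T_tool_cam'],3).tolist(),w['K'][0][0])
E
```

```text
roller_mid 0.95 rectc [ 462.3 -351.6] size 34 137 mean [ 460.4 -352.2] ang 177.5
roller_mid 0.63 rectc [610.6 191.4] size 244 292 mean [616.6 184.8] ang 87.1
short_roller_mid 0.56 rectc [ 508.2 -150.9] size 103 31 mean [ 508.3 -151.4] ang 1.1
mill_mid 0.66 rectc [704.8 -73.1] size 47 73 mean [704.3 -73.2] ang 162.9
flask_mid 0.95 rectc [ 728.8 -263.6] size 65 127 mean [ 727.3 -261.2] ang 132.1
[0.59532076 0.1679109  0.1       ] [0.57720737 0.23392535 0.13      ] [0.59994064 0.08606551 0.13      ]
(130, 150) [0.67900513 0.33560559 0.08      ]
(240, 125) [0.74500843 0.06791302 0.08      ]
(163, 236) [0.46951869 0.25162233 0.08      ]
(258, 213) [0.52775179 0.02121449 0.08      ]
roller_mid 0.77 rectc [ 462.9 -357. ] size 40 139 mean [ 462.7 -358. ] ang 177.9
roller_mid 0.34 rectc [582.2 109. ] size 148 354 mean [580.2 120.8] ang 111.2
short_roller_mid 0.83 rectc [ 512.5 -154.3] size 106 34 mean [ 513.4 -154.7] ang 4.5
[[0.001, -0.961, -0.277, 0.081], [1.0, 0.001, 0.001, 0.0], [-0.0, -0.277, 0.961, -0.167], [0.0, 0.0, 0.0, 1.0]] 326.6040480115789
```

Call:
send_rows --rows '[0.4,-0.1,0.1,0.08,0.8,-0.15,0.15,0.16,1,-0.2,0.2,0.241]' --fingers 1 --newtons 40

```text
time_s: 2.02
tool_pos: [0.2705, -0.4665, 0.1963]
ee_rot: [-0.0, 1.0, -0.023, 0.0]
wrist_force: [0.5, -0.4, 0.6]
gripper_width: 0.0939
finger_force: 0.0
```

Call:
send_rows --rows '[0.5,-0.35,0.12,0,1,-0.7,0.24,0]'

```text
time_s: 2.28
tool_pos: [0.3731, -0.4012, 0.1724]
ee_rot: [0.0, 1.0, -0.022, 0.0]
wrist_force: [0.5, -0.1, 0.4]
gripper_width: 0.0943
finger_force: 0.0
```

Call:
send_rows --rows '[0.5,-0.3,0.12,0,0.86,-0.5,0.22,0,0.86,-0.5,0.22,0,0.86,-0.5,0.22,0]'

```text
time_s: 2.78
tool_pos: [0.4597, -0.3558, 0.1506]
ee_rot: [0.0, 1.0, -0.021, -0.0]
wrist_force: [-0.9, -0.8, -0.2]
gripper_width: 0.094
finger_force: 0.0
```

Run:
```python
from h import *
w=shot('wrist','w1.png'); print(w['s']['time_s'],w['s']['tool_pos'],w['s']['dq'].max(), w['k1']); rod(w,'roller_mid')
print(proj(w,[[.462,-.354,.03],[.532,-.357,.03],[.392,-.351,.03]]))
```

```text
2.775 [ 0.45968836 -0.35579296  0.1505586 ] 0.0009831768847457078 0.008558984886124053
roller_mid 0.67 rectc [ 461.8 -354.5] size 30 142 mean [ 466.3 -355.1] ang 176.6
[[270.89382439 206.7685573 ]
 [270.81086259 127.64858533]
 [270.9646781  276.18447534]]
```

View pics/w1.png

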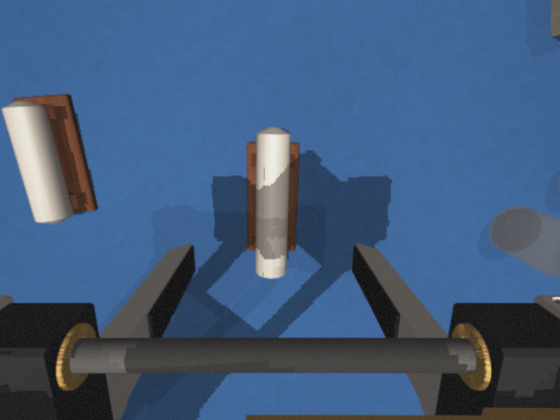

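Call:
send_rows --rows '[0.02,-0.01,0.45,0.007,0.02,-0.01,0.85,0.007]'

```text
time_s: 3.12
tool_pos: [0.4615, -0.3561, 0.0657]
ee_rot: [0.001, 1.0, -0.028, 0.001]
wrist_force: [0.2, 0.4, -0.8]
gripper_width: 0.0937
finger_force: 0.0
```

Call:
send_rows --rows '[0,0,0.2,0,0,0,0.33,0,0,0,0.33,0]'

```text
time_s: 3.5
tool_pos: [0.4612, -0.355, 0.0321]
ee_rot: [-0.0, 1.0, -0.027, -0.0]
wrist_force: [-0.1, 0.3, 0.4]
gripper_width: 0.094
finger_force: 0.0
```

Call:
send_rows --rows '[0,0,0,0,0,0,0,0,0,0,0,0,0,0,0,0,0,0,0,0,0,0,0,0]' --fingers -1 --newtons 40

```text
time_s: 4.25
tool_pos: [0.4621, -0.3546, 0.0325]
ee_rot: [0.0, 1.0, -0.027, -0.0]
wrist_force: [-0.0, 0.0, 0.4]
gripper_width: 0.0373
finger_force: 0.0
```

Call:
send_rows --rows '[0,0,0,0,0,0,0,0,0,0,0,0]'

```text
time_s: 4.62
tool_pos: [0.4621, -0.3545, 0.0324]
ee_rot: [-0.0, 1.0, -0.027, -0.0]
wrist_force: [0.0, -0.1, 0.4]
gripper_width: 0.0287
finger_force: 40.0
```

Call:
send_rows --rows '[0,0,-0.3,0,0,0,-0.9,0,0,0,-1,0]'

```text
time_s: 5.0
tool_pos: [0.4641, -0.3565, 0.1374]
ee_rot: [0.003, 1.0, -0.027, 0.003]
wrist_force: [0.4, -0.6, -1.9]
gripper_width: 0.029
finger_force: 40.0
```

Call:
send_rows --rows '[0,0,-0.6,0,0,0,-1,0,0,0,-1,0]'

```text
time_s: 5.38
tool_pos: [0.4631, -0.3556, 0.235]
ee_rot: [0.002, 1.0, -0.027, 0.002]
wrist_force: [0.7, -0.1, -2.5]
gripper_width: 0.0287
finger_force: 40.0
```

Call:
send_rows --rows '[-0.03,-0.4,-0.1,0,-0.06,-1,-0.2,0]'

```text
time_s: 5.62
tool_pos: [0.4601, -0.2537, 0.2474]
ee_rot: [-0.002, 1.0, -0.028, -0.003]
wrist_force: [1.4, 0.1, -2.0]
gripper_width: 0.0286
finger_force: 40.0
```

Call:
send_rows --rows '[-0.03,-0.5,-0.1,0,-0.06,-1,-0.2,0]'

```text
time_s: 5.88
tool_pos: [0.4595, -0.1522, 0.2681]
ee_rot: [-0.001, 1.0, -0.027, -0.003]
wrist_force: [1.3, 0.8, -2.5]
gripper_width: 0.029
finger_force: 40.0
```

Call:
send_rows --rows '[-0.03,-0.5,-0.1,0,-0.06,-1,-0.2,0]'

```text
time_s: 6.12
tool_pos: [0.459, -0.0523, 0.2883]
ee_rot: [-0.001, 1.0, -0.027, -0.003]
wrist_force: [0.9, 0.4, -1.7]
gripper_width: 0.0287
finger_force: 40.0
```

Call:
send_rows --rows '[-0.03,-0.5,0,0,-0.06,-1,0,0]'

```text
time_s: 6.38
tool_pos: [0.4584, 0.0477, 0.2882]
ee_rot: [0.0, 1.0, -0.027, -0.003]
wrist_force: [0.7, -0.1, -3.3]
gripper_width: 0.029
finger_force: 40.0
```

Call:
send_rows --rows '[-0.03,-0.5,0,0,-0.06,-1,0,0,-0.06,-1,0,0,-0.06,-1,0,0,-0.06,-1,0,0]'

```text
time_s: 7.0
tool_pos: [0.4588, 0.1451, 0.291]
ee_rot: [0.0, 1.0, -0.028, -0.001]
wrist_force: [-0.1, 0.2, -3.5]
gripper_width: 0.0289
finger_force: 40.0
```

Run:
```python
from h import *
import pickle
w=shot('wrist','w2.png'); print(w['s']['time_s'],w['s']['tool_pos'],w['s']['ee_rot'],w['s']['joint_positions']); t=shot('top','t2.png'); c=shot('scene','s2.png')
pickle.dump({'w2':w,'t2':t,'s2':c},open('v.pkl','wb'))
```

```text
7.0 [0.45879778 0.14514431 0.29102944] [ 4.78579115e-04  9.99613235e-01 -2.77838391e-02 -1.09977394e-03] [ 1.88830798e-01 -6.74638255e-02  1.38039904e+00 -4.78141068e-04
  1.83101127e+00  1.81507952e+00]
```

View pics/w2.png

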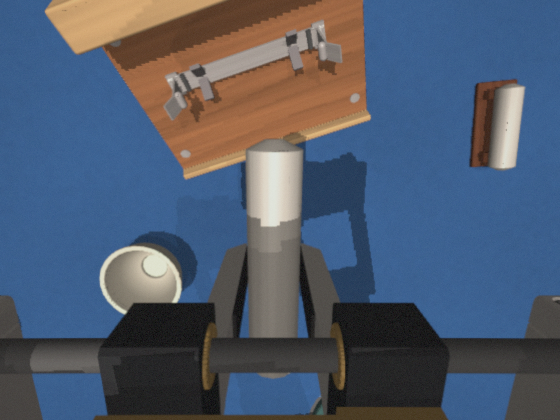

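Run:
```python
from h import *
a=cv2.imread('pics/w2.png')[0:190,40:380]; cv2.imwrite('pics/w2c.png',cv2.resize(a,None,fx=2.35,fy=2.35,interpolation=cv2.INTER_CUBIC))
b=cv2.imread('pics/t2.png')[115:245,120:270]; cv2.imwrite('pics/t2c.png',cv2.resize(b,None,fx=4.5,fy=4.5,interpolation=cv2.INTER_CUBIC))
```

```text
(no output)
```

View pics/w2c.png

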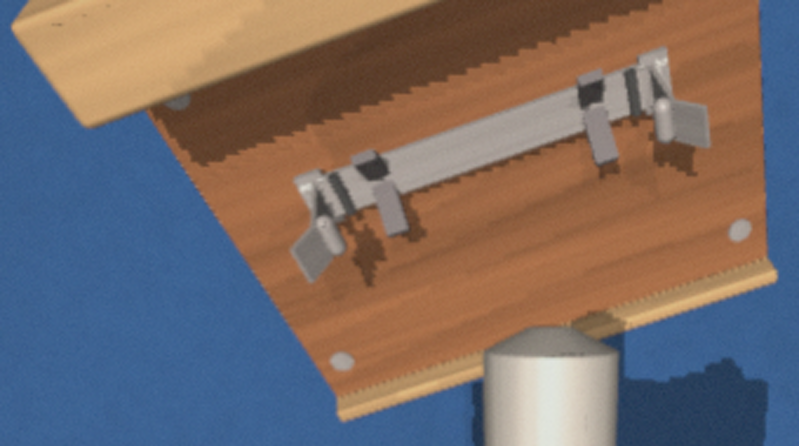

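View pics/t2c.png

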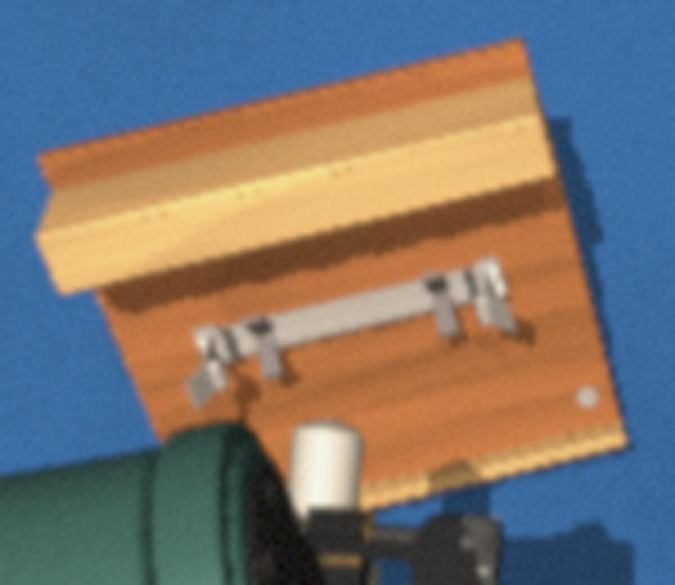

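```bash
cat > fit.py <<'E'
from h import *
import pickle
from scipy.optimize import least_squares
V=pickle.load(open('v.pkl','rb')); w,t=V['w2'],V['t2']
def W(x,y): return (40+(x+.5)/2.35-.5,(y+.5)/2.35-.5)
def T(x,y): return (120+(x+.5)/4.5-.5,115+(y+.5)/4.5-.5)
a=np.radians(35)
def Rb(yaw): return R.from_euler('z',yaw).as_matrix()@np.array([[np.cos(a),0,-np.sin(a)],[0,1,0],[np.sin(a),0,np.cos(a)]])
# params: x y z yaw g hz xs ys (mm except yaw)
def feats(q):
    g,hz,xs,ys=q[4:8]
    F=[('w',W(88,128),(69,125,55)),('w',W(12,25),(103,125,55)),
    ('w',W(388,237),(-16,53,g+hz)),('w',W(410,230),(-16,43,g+hz)),('w',W(598,165),(-16,-43,g+hz)),('w',W(618,158),(-16,-53,g+hz)),
    ('w',W(342,360),(xs,ys,1)),('w',W(740,230),(xs,-ys,1)),
    ('t',T(65,295),(69,125,55)),('t',T(38,237),(103,125,55)),('t',T(555,178),(69,-125,55)),('t',T(540,115),(103,-125,55)),
    ('t',T(42,157),(124,125,0)),('t',T(520,40),(124,-125,0)),('t',T(587,397),(xs,-ys,1)),
    ('t',T(274,378),(-16,48,g+hz)),('t',T(453,335),(-16,-48,g+hz))]
    L=[('w',W(385,153),W(580,85),9,g+3),('w',W(400,195),W(590,130),-9,g+3),('t',T(285,318),T(425,285),9,g+3),('t',T(290,350),T(435,315),-9,g+3)]
    return F,L
def res(q,full=False):
    M=Rb(q[3]); o=q[:3]; F,L=feats(q); r=[]; cam={'w':w,'t':t}
    for c,uv,X in F:
        e=proj(cam[c],(o+M@np.array(X,float))/1000)[0]-uv; r.append(e*(1.5 if c=='t' else 1))
    for c,p1,p2,x,z in L:
        A=proj(cam[c],(o+(M@np.array([[x,60,z],[x,-60,z]],float).T).T)/1000); d=A[1]-A[0]; n=np.array([-d[1],d[0]])/np.linalg.norm(d)
        r.append(np.array([(np.array(p)-A[0])@n for p in (p1,p2)]))
    r=np.array(r)
    return r if full else np.r_[r.ravel(),(q[4]-8)/4,(q[5]-18)/1.5]
s=least_squares(res,[590,165,80,.15,8,18,-100,100],loss='soft_l1')
cov=np.linalg.inv(s.jac.T@s.jac)
print(np.round(s.x,3)); print('sd',np.round(np.sqrt(np.diag(cov)),2)); print(np.round(res(s.x,True),1).tolist())
M=Rb(s.x[3]); np.savez('board.npz',o=s.x[:3]/1000,M=M,yaw=s.x[3])
E
python3 fit.py
```

```text
[ 6.01089e+02  1.66434e+02  8.70140e+01  2.50000e-01  8.21200e+00
  1.99550e+01 -9.06180e+01  1.10664e+02]
sd [0.77 0.6  1.73 0.   1.8  1.43 1.47 1.15]
[[0.7, 2.1], [-0.8, 0.4], [-0.4, -0.2], [-0.7, -0.3], [-0.8, 0.3], [0.2, 0.1], [-0.1, -0.1], [-0.8, 0.2], [0.1, 0.0], [0.2, -0.9], [1.6, -0.4], [1.3, -0.3], [-1.0, -2.3], [1.9, -1.6], [1.3, -0.4], [0.5, -0.7], [-0.5, -0.6], [-1.8, -1.8], [-0.2, -0.2], [0.6, 0.8], [1.0, 1.0]]
```

Run:
```python
from h import *
import pickle
w=pickle.load(open('v.pkl','rb'))['w2']
T=np.array(w['extrinsics'])@np.linalg.inv(w['T_tool_cam'])
for x in (62,65,68):
  for z in (0,2.4,5):
    P=np.array([[x,15,z],[x,-15,z],[x+5,0,z-5]])/1000
    print(x,z,np.round(proj(w,P@T[:3,:3].T+T[:3,3]),1).tolist())
b=np.load('board.npz'); o,M=b['o'],b['M']
print(M.round(4).tolist())
for h in (28,36,55,75): print(h,(o+M@[0,0,h/1000]+[0,0,.0024]).round(4))
```

```text
62 0 [[302.6, 156.4], [243.6, 156.4], [273.1, 147.3]]
62 2.4 [[302.2, 155.9], [244.0, 155.8], [273.1, 146.9]]
62 5 [[301.8, 155.3], [244.4, 155.3], [273.1, 146.4]]
65 0 [[302.7, 150.4], [243.4, 150.4], [273.1, 141.0]]
65 2.4 [[302.3, 150.0], [243.8, 149.9], [273.1, 140.7]]
65 5 [[301.9, 149.5], [244.3, 149.4], [273.1, 140.3]]
68 0 [[302.9, 144.4], [243.3, 144.4], [273.1, 134.7]]
68 2.4 [[302.5, 144.0], [243.7, 144.0], [273.1, 134.5]]
68 5 [[302.0, 143.6], [244.1, 143.6], [273.1, 134.2]]
[[0.7936, -0.2478, -0.5557], [0.203, 0.9688, -0.1422], [0.5736, 0.0, 0.8192]]
28 [0.5855 0.1625 0.1124]
36 [0.5811 0.1613 0.1189]
55 [0.5705 0.1586 0.1345]
75 [0.5594 0.1558 0.1509]
```

Call:
send_rows --rows '[0,0,-0.1,-0.11,0,0,-0.2,-0.22,0,0,-0.3,-0.33,0,0,-0.3,-0.44,0,0,-0.3,-0.55,0,0,-0.3,-0.66,0,0,-0.3,-0.77,0,0,-0.3,-0.88,0,0,-0.3,-0.99,0,0,-0.3,-1,0,0,-0.3,-1]'

```text
time_s: 8.52
tool_pos: [0.4591, 0.1459, 0.3226]
ee_rot: [0.0, 0.727, 0.687, 0.0]
wrist_force: [-0.4, -0.1, -2.9]
gripper_width: 0.029
finger_force: 40.0
```

Call:
send_rows --rows '[0,0,0,-0.1,0,0,0,-0.194,0,0,0,-0.194,0,0,0,-0.194]'

```text
time_s: 9.02
tool_pos: [0.459, 0.1462, 0.3225]
ee_rot: [0.0, 0.614, 0.789, 0.0]
wrist_force: [1.3, 0.6, -2.6]
gripper_width: 0.0289
finger_force: 40.0
```

Call:
send_rows --rows '[-0.08,0.35,0.5,0,-0.154,0.68,1,0,-0.154,0.68,1,0]'

```text
time_s: 9.4
tool_pos: [0.5271, 0.1475, 0.2156]
ee_rot: [-0.004, 0.614, 0.789, -0.005]
wrist_force: [-0.9, 1.0, -2.9]
gripper_width: 0.0286
finger_force: 40.0
```

Call:
send_rows --rows '[0,0,0.265,0,0,0.15,0.48,0,0,0.315,0.715,0,0,0.315,0.715,0,0,0.315,0.715,0,0,0.315,0.715,0]'

```text
time_s: 10.15
tool_pos: [0.5596, 0.1562, 0.1532]
ee_rot: [0.001, 0.613, 0.79, 0.001]
wrist_force: [-0.5, -0.6, -3.0]
gripper_width: 0.0288
finger_force: 40.0
```

Run:
```python
from h import *
import pickle
w=shot('wrist'); t=shot('top'); s=w['s']; print(s['time_s'],s['tool_pos'],s['ee_rot'],s['wrist_force'],s['joint_positions'])
V=pickle.load(open('v.pkl','rb')); V.update(w3=w,t3=t); pickle.dump(V,open('v.pkl','wb'))
b=np.load('board.npz'); o,M=b['o'],b['M']
print('board coords of roller', M.T@(s['tool_pos']-[0,0,.0024]-o))
im=w['pixels'].copy()
# overlay model
g=8.2
for X in [(-16,53,g+20),(-16,43,g+20),(-16,-43,g+20),(-16,-53,g+20),(16,53,g+20),(16,43,g+20),(69,125,55),(103,125,55),(69,0,55),(9,82,g+3),(-9,82,g+3),(-116,125,0)]:
    u=proj(w,o+M@np.array(X)/1000)[0]; cv2.circle(im,tuple(np.round(u).astype(int).tolist()),2,(0,255,255),-1)
cv2.imwrite('pics/w3.png',cv2.resize(im,None,fx=1.42,fy=1.42,interpolation=cv2.INTER_CUBIC))
```

```text
10.15 [0.5596055  0.1561887  0.15322988] [0.00115431 0.61312462 0.78998442 0.00121353] [-0.50476787 -0.58788161 -3.01774245] [ 1.74652186e-01  1.73602054e-01  1.39977217e+00 -8.12558233e-05
  1.56486973e+00 -7.61219406e-02]
board coords of roller [0.00160172 0.00035572 0.07678298]
```

View pics/w3.png

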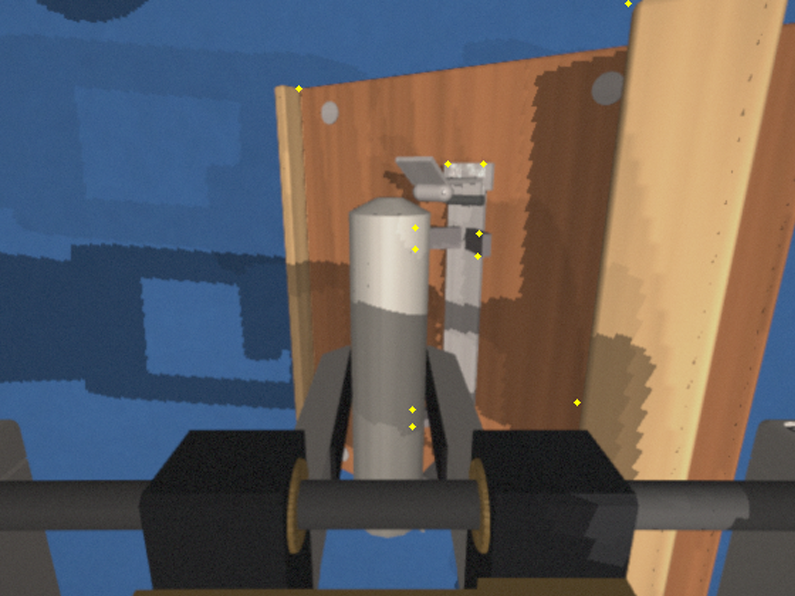

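```bash
python3 - <<'E'
s=open('fit.py').read()
s=s.replace("w,t=V['w2'],V['t2']","w,t,w3=V['w2'],V['t2'],V['w3']\ndef U(x,y): return ((x+.5)/1.42-.5,(y+.5)/1.42-.5)")
s=s.replace("('t',T(65,295)","('v',U(446,163),(-9,82,g+3)),('v',U(329,112),(xs,ys,1)),('v',U(609,88),(q[8],ys,1)),('t',T(65,295)",1)
s=s.replace("L=[","L=[('v',U(633,2),U(600,310),69,55),('v',U(600,310),U(586,405),69,55),('v',U(446,230),U(443,375),-9,g+3),('v',U(484,215),U(474,385),9,g+3),",1)
s=s.replace("{'w':w,'t':t}","{'w':w,'t':t,'v':w3}").replace("-100,100]","-100,100,50]")
s+="""
st=w3['s']
for o_ in [s.x[:3]/1000]:
    print('roller in board',M.T@(st['tool_pos']-[0,0,.0024]-o_)*1000,'yaw',np.degrees(s.x[3]))
"""
open('fit2.py','w').write(s)
E
python3 fit2.py
```

```text
[ 6.02675e+02  1.66720e+02  8.86230e+01  2.56000e-01  1.08900e+01
  2.07090e+01 -9.28670e+01  1.10534e+02  5.44490e+01]
sd [0.9  0.48 1.82 0.   1.72 1.23 1.44 0.56 0.61]
[[-1.1, 0.5], [-3.2, -1.7], [-0.8, 0.2], [-1.0, -0.0], [-0.2, -0.2], [0.9, -0.6], [0.6, 0.4], [-0.5, -0.2], [1.5, 0.7], [0.2, 0.4], [-0.0, -0.3], [-0.4, -0.7], [-0.5, -1.7], [1.2, -2.1], [0.8, -2.0], [-1.8, -3.1], [1.2, -3.2], [1.5, -0.6], [0.2, -0.6], [-0.6, -0.9], [0.1, -3.6], [-3.6, -2.0], [0.0, -1.0], [-1.8, -0.8], [-1.2, -0.7], [0.2, 0.7], [0.8, 1.1], [1.2, 1.4]]
roller in board [-0.63497324  0.70110226 76.38483139] yaw 14.646630241870506
```

Call:
send_rows --rows '[0,0.043,0.0615,0,0,0.086,0.123,0,0,0.086,0.123,0]'

```text
time_s: 10.62
tool_pos: [0.5672, 0.1581, 0.1372]
ee_rot: [-0.001, 0.613, 0.79, -0.001]
wrist_force: [-0.8, 0.3, -2.9]
gripper_width: 0.0289
finger_force: 40.0
```

Call:
send_rows --rows '[0,0.0115,0.0165,0,0,0.023,0.033,0,0,0.0345,0.049,0,0,0.0345,0.049,0]'

```text
time_s: 11.12
tool_pos: [0.5709, 0.1591, 0.1339]
ee_rot: [0.0, 0.613, 0.79, 0.0]
wrist_force: [-0.8, -1.1, -1.5]
gripper_width: 0.0292
finger_force: 40.0
```

Call:
send_rows --rows '[0,0.0115,0.0165,0,0,0.023,0.033,0,0,0.023,0.033,0]'

```text
time_s: 11.5
tool_pos: [0.5728, 0.1596, 0.1295]
ee_rot: [-0.0, 0.613, 0.79, -0.0]
wrist_force: [-0.8, 0.4, -4.1]
gripper_width: 0.0288
finger_force: 40.0
```

Call:
send_rows --rows '[0,0.0115,0.0165,0,0,0.0172,0.0246,0,0,0.0172,0.0246,0]'

```text
time_s: 11.88
tool_pos: [0.5748, 0.1601, 0.1279]
ee_rot: [0.0, 0.613, 0.79, -0.0]
wrist_force: [-2.0, -1.0, -0.6]
gripper_width: 0.0289
finger_force: 40.0
```

Call:
send_rows --rows '[0,0.0115,0.0165,0,0,0.0172,0.0246,0,0,0.0172,0.0246,0]'

```text
time_s: 12.25
tool_pos: [0.5767, 0.1606, 0.1256]
ee_rot: [0.0, 0.613, 0.79, 0.0]
wrist_force: [-1.3, -0.3, -0.2]
gripper_width: 0.0288
finger_force: 40.0
```

Call:
send_rows --rows '[0,0.0086,0.0123,0,0,0.0172,0.0246,0,0,0.0172,0.0246,0,0,0.0172,0.0246,0]'

```text
time_s: 12.75
tool_pos: [0.5783, 0.161, 0.1229]
ee_rot: [0.0, 0.613, 0.79, 0.0]
wrist_force: [-0.2, -0.2, -1.7]
gripper_width: 0.0289
finger_force: 40.0
```

Call:
send_rows --rows '[0,0.0086,0.0123,0,0,0.0172,0.0246,0,0,0.0172,0.0246,0,0,0.0172,0.0246,0]'

```text
time_s: 13.25
tool_pos: [0.58, 0.1614, 0.12]
ee_rot: [0.0, 0.613, 0.79, 0.0]
wrist_force: [1.7, 0.5, -4.3]
gripper_width: 0.0289
finger_force: 40.0
```

Run:
```python
from h import *
import pickle
w=shot('wrist'); s=w['s']; print(s['tool_pos'],s['wrist_force'],s['moment'],manip.state()['wrist_force'],manip.state()['moment'])
c=shot('scene'); t=shot('top')
V=pickle.load(open('v.pkl','rb')); V.update(w4=w,t4=t,s4=c); pickle.dump(V,open('v.pkl','wb'))
r=lambda a,f:cv2.resize(a,None,fx=f,fy=f,interpolation=cv2.INTER_CUBIC)
im=np.zeros((600,800,3),np.uint8)
a=r(w['pixels'][80:380,150:450],2)[:600,:600][:, :500]; im[:600,:500]=a
b=r(c['pixels'][210:310,240:340],3); im[:300,500:800]=b
d=r(t['pixels'][140:240,145:245],3); im[300:600,500:800]=d
cv2.imwrite('pics/c4.png',im)
```

```text
[0.5799568  0.16137721 0.1200359 ] [ 1.71643384  0.46965565 -4.33009812] [ 0.0620692  -0.392975   -0.01556399] [ 1.39697632 -0.0654284  -4.28676354] [ 0.02252336 -0.39539959 -0.04102839]
```

View pics/c4.png

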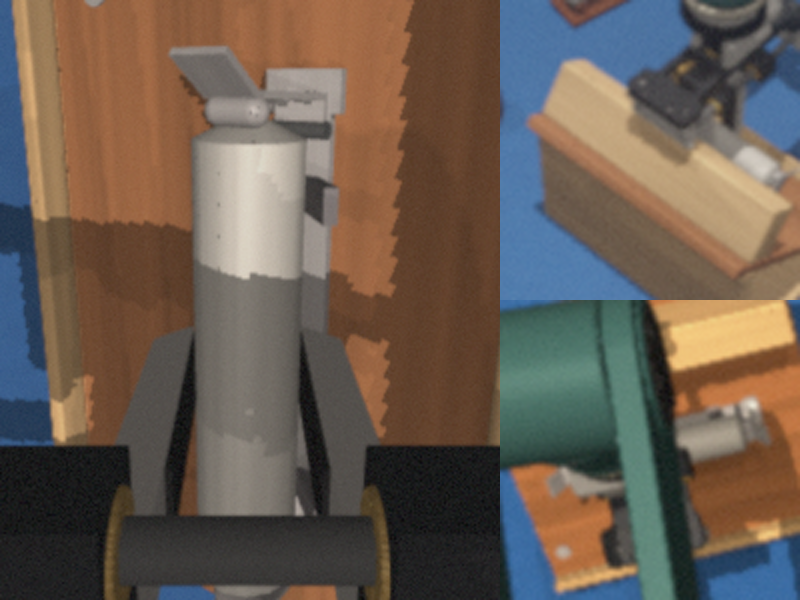

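Call:
send_rows --rows '[0,0.0057,0.0082,0,0,0.0057,0.0082,0,0,0.0057,0.0082,0]'

```text
time_s: 13.78
tool_pos: [0.5801, 0.1614, 0.1199]
ee_rot: [-0.0, 0.613, 0.79, -0.0]
wrist_force: [-0.4, 0.1, -2.9]
gripper_width: 0.0289
finger_force: 40.0
```

Call:
send_rows --rows '[0,0.0057,0.0082,0,0,0.0057,0.0082,0,0,0.0057,0.0082,0]'

```text
time_s: 14.15
tool_pos: [0.5809, 0.1617, 0.119]
ee_rot: [0.0, 0.613, 0.79, 0.0]
wrist_force: [0.6, 1.2, -2.9]
gripper_width: 0.0285
finger_force: 40.0
```

Call:
send_rows --rows '[0,0.0057,0.0082,0,0,0.0057,0.0082,0,0,0.0057,0.0082,0]'

```text
time_s: 14.52
tool_pos: [0.5813, 0.1617, 0.1189]
ee_rot: [0.0, 0.613, 0.79, 0.0]
wrist_force: [-2.8, -0.7, 2.5]
gripper_width: 0.0294
finger_force: 40.0
```

Call:
send_rows --rows '[0,0.0057,0.0082,0,0,0.0057,0.0082,0,0,0.0057,0.0082,0]'

```text
time_s: 14.9
tool_pos: [0.5823, 0.1619, 0.1187]
ee_rot: [0.001, 0.613, 0.79, 0.001]
wrist_force: [-3.6, -0.6, 4.1]
gripper_width: 0.0294
finger_force: 40.0
```

Call:
send_rows --rows '[0,0.0057,0.0082,0,0,0.0057,0.0082,0,0,0.0057,0.0082,0]'

```text
time_s: 15.28
tool_pos: [0.583, 0.1622, 0.1185]
ee_rot: [0.001, 0.613, 0.79, 0.001]
wrist_force: [-3.7, -1.3, 7.6]
gripper_width: 0.0287
finger_force: 40.0
```

Call:
send_rows --rows '[0,0.0057,0.0082,0,0,0.0057,0.0082,0,0,0.0057,0.0082,0]'

```text
time_s: 15.65
tool_pos: [0.5832, 0.1622, 0.1184]
ee_rot: [0.001, 0.613, 0.79, 0.001]
wrist_force: [-5.5, -1.2, 9.0]
gripper_width: 0.0289
finger_force: 40.0
```

Run:
```python
from h import *
import pickle
w=shot('wrist'); s=w['s']; print(s['tool_pos'],s['wrist_force'],s['moment'])
V=pickle.load(open('v.pkl','rb')); V.update(w5=w); pickle.dump(V,open('v.pkl','wb'))
r=lambda a,f:cv2.resize(a,None,fx=f,fy=f,interpolation=cv2.INTER_CUBIC)
im=np.zeros((600,800,3),np.uint8)
im[:,:400]=r(V['w4']['pixels'][90:240,225:325],4); im[:,400:]=r(w['pixels'][90:240,225:325],4)
cv2.imwrite('pics/c5.png',im)
```

```text
[0.58317546 0.16218894 0.11843404] [-5.52633727 -1.23483037  8.95132219] [-0.30571131  1.06679075  0.03221993]
```

View pics/c5.png

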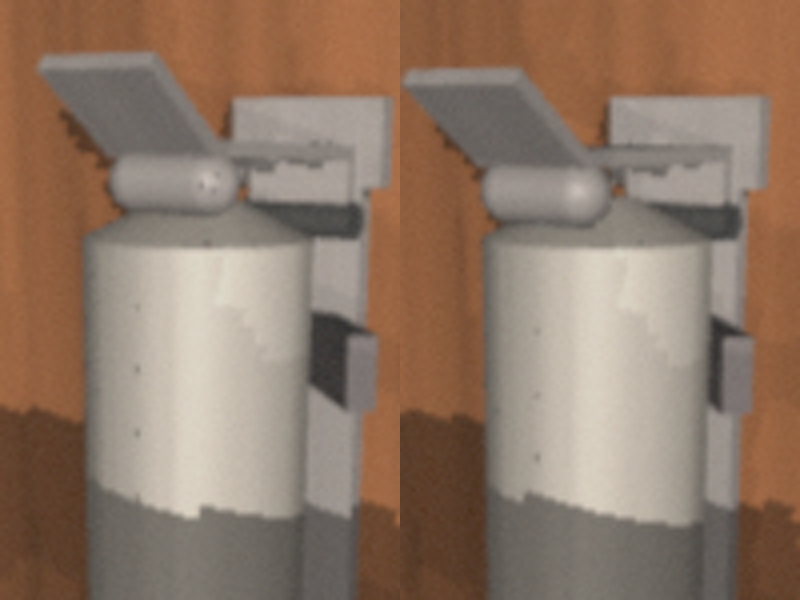

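Call:
send_rows --rows '[0,0.0057,0.0082,0,0,0.0115,0.0164,0,0,0.0115,0.0164,0,0,0.0115,0.0164,0]'

```text
time_s: 16.2
tool_pos: [0.5834, 0.1622, 0.1184]
ee_rot: [0.0, 0.613, 0.79, -0.0]
wrist_force: [-10.5, -1.8, 16.7]
gripper_width: 0.0289
finger_force: 40.0
```

Call:
send_rows --rows '[0,-0.013,-0.018,0,0,-0.026,-0.037,0,0,-0.026,-0.037,0,0,-0.026,-0.037,0]'

```text
time_s: 16.7
tool_pos: [0.5831, 0.1622, 0.1185]
ee_rot: [0.001, 0.613, 0.79, 0.001]
wrist_force: [2.7, 1.2, 2.2]
gripper_width: 0.0288
finger_force: 40.0
```

Call:
send_rows --rows '[0,0,0,0,0,0,0,0,0,0,0,0,0,0,0,0]' --fingers -0.12

```text
time_s: 17.2
tool_pos: [0.5813, 0.1617, 0.1172]
ee_rot: [-0.0, 0.613, 0.79, -0.0]
wrist_force: [0.3, 0.0, -0.8]
gripper_width: 0.0412
finger_force: 0.0
```

Call:
send_rows --rows '[0,0.01,-0.1,0,0,0.01,-0.25,0,0,0.01,-0.5,0,0,0,-0.8,0,0,-0.2,-1,0,0,-0.5,-1,0,0,-0.8,-1,0,0,-0.8,-1,0,0,-0.8,-1,0]'

```text
time_s: 18.32
tool_pos: [0.505, 0.1421, 0.2188]
ee_rot: [0.001, 0.613, 0.79, 0.001]
wrist_force: [0.0, -0.5, 0.4]
gripper_width: 0.0412
finger_force: 0.0
```

Run:
```python
from h import *
w=shot('wrist'); s=w['s']; print(s['time_s'],s['tool_pos'],s['wrist_force']); 
c=shot('scene'); t=shot('top')
r=lambda a,f:cv2.resize(a,None,fx=f,fy=f,interpolation=cv2.INTER_CUBIC)
im=np.zeros((600,800,3),np.uint8)
im[:,:500]=r(w['pixels'][0:360,180:480],1.667)[:600,:500]
im[:300,500:800]=r(c['pixels'][220:295,265:340],4); im[300:,500:]=r(t['pixels'][150:225,155:230],4)
cv2.imwrite('pics/c6.png',im)
```

```text
18.325 [0.50502829 0.14211571 0.21884392] [ 0.0059647  -0.54713511  0.36971461]
```

View pics/c6.png

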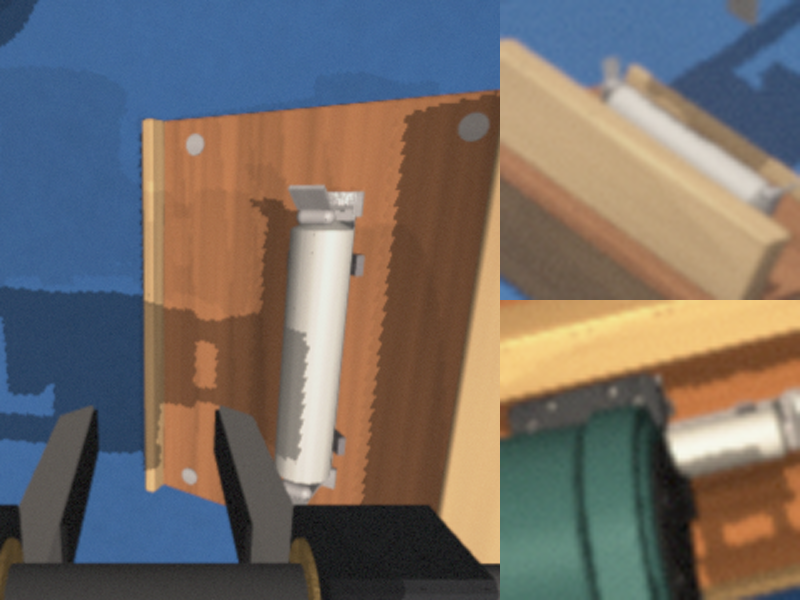

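The released roller lies in both rests. The left clip at (320,210) and the right one at about (305,490) are over its ends, and the fingers are clear.

```bash
python3 -c "
from station import manip
print(manip.hand_in())"
```

```text
the job is handed in; nothing more can be done
None
```

The long roller is in the display's two rests, with both clips closed over its ends in the last picture, and the gripper has let go. The job was handed in at about 18 s; no verdict came back, the hardest press was about 22 N, and I sent no move that should have touched the other objects.

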